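# Clear the paint scale and close its draught cover

### The job

The tinting is weighed: lift the canister by its red handle off the paint-mixing scale and set it down upright in the middle of the round plate of the yellow-columned stand, gently - the plate's height has been changed, so feel for it; do not drop the canister onto it or press it down hard. Then lower the scale's clear cover by its orange bar all the way down onto its red stops without letting it fall shut, and leave everything else on the bench where it is.

Things in the scene. Friction and masses are not known exactly. Their poses are not given: they have to be found in the camera images.
- canister: closed metal canister, 80 mm across, its body and cap 107 mm tall, about 0.5 kg, with a rigid overhead handle; origin under its centre, z up, the handle's red grip runs along its x axis
- canister_grip (a point): centre of the red grip (62 mm long along the canister's x, 14 mm wide, 16 mm high), 152 mm above the canister's underside; 45 mm of free space between its centre and the cap below
- scale: grey paint-mixing scale, fixed to the bench: base 225 x 190 x 50 mm, round steel pan 116 mm across whose top is 60 mm above the bench; origin on the bench under the pan's centre, x axis away from the display towards the cover's hinge
- cover (a joint): the scale's clear cover with blue frame (142 long x 180 wide x 10 mm thick): angle in rad about its hinge, 0 = level, down on the two red stops, about 1.5 = standing upright as at the start; its hinge is slightly stiff: it stays upright, but falls shut if let go below about 1 rad
- cover_hinge (a point): middle of the cover's hinge line, which runs along the scale's y axis, 105 mm behind the pan's centre and 86 mm above the bench
- cover_bar (a point): middle of the cover's round orange bar, 12 mm thick, parallel to the hinge and 205 mm from it, in the cover's plane; 78 mm free between the two arms that carry it, 57 mm free between bar and frame. With the cover at angle a it is 205*cos(a) mm from the hinge towards the display and 205*sin(a) mm above it; the bar can turn between the fingers
- stand: telescopic stand fixed to the bench: dark foot, yellow column, level round plate 140 mm across with a 10 mm black rubber cushion (134 mm across) that gives 2 mm under the canister, 8 mm at most. Origin on the bench under its centre. The cushion's top lies somewhere from 60 to 115 mm above the bench; this height is not reported
- tint_bottle: small white tinting bottle with red cap, 38 mm across, 85 mm tall, standing between the scale and the stand; origin under its centre; to be left alone
- filler_jar: grey jar with yellow label, 64 mm across, 75 mm tall; origin under its centre; to be left alone
- sanding_block: cork sanding block 66 x 115 x 32 mm; origin under its centre; to be left alone
- tape_roll: roll of yellow masking tape lying flat, 100 mm across, 25 mm tall; origin under its centre; to be left alone
- wedge: white plastic trim wedge 150 x 30 x 22 mm along its x axis; origin under its centre; to be left alone
- screwdriver: screwdriver lying on the bench along its x axis; origin on the bench under it; to be left alone
- brush_cup: empty green plastic cup, 72 mm across, 85 mm tall; origin under its centre; to be left alone
Mind the look-alikes: they are no part of the job. What is shaped like the canister but green or purple is not meant. What is shaped like the stand but purple is not meant.

How it is judged:
On the way:
1. the canister stands upright on the stand's plate, let go, with the cover still open (horizontal distance between canister and stand below 0.028 m and contact force between canister and stand above 1.5 N and angle between canister's own z axis and vertical below 0.08 rad and contact force between the fingers and canister below 0.1 N and linear speed of canister below 0.03 m/s and value of joint cover above 0.6 rad), for 0.2 s.
At the end, for the whole second after the job is handed in: the canister stands at rest and upright (within 0.08 rad) on the stand's plate, its centre within 28 mm of the stand's axis; the cover is down on its stops (below 0.04 rad) (horizontal distance between canister and stand below 0.028 m and contact force between canister and stand above 1.5 N and angle between canister's own z axis and vertical below 0.08 rad and linear speed of canister below 0.03 m/s and value of joint cover below 0.04 rad); the robot touches nothing.
It fails at once if the canister is dropped (moves faster than 0.2 m/s while no finger touches it) (contact force between the fingers and canister below 0.1 N and linear speed of canister above 0.2 m/s).
It fails at once if the canister is pressed or knocked onto the stand with more than 45 N (contact force between canister and stand above 45 N).
It fails at once if the canister is tipped by more than 0.5 rad (angle between canister's own z axis and vertical above 0.5 rad).
It fails at once if the cover falls or is slammed: it turns faster than 1.2 rad/s below 0.35 rad (value of joint cover below 0.35 rad and velocity of joint cover below -1.2 rad/s).
It fails at once if another thing on the bench is moved by more than 25 mm (distance of any of tint_bottle, filler_jar, sanding_block, tape_roll, wedge, screwdriver, brush_cup from where it was at the start of the episode above 0.025 m).
It also fails if it takes over 72 s, if anything falls off the work surface, if the arm or the gripper's body presses on something with over 40 N, if the wrist force passes 120 N, or if a joint passes its speed limit or range.

### The arm

A 7-joint arm with a two-finger parallel gripper is mounted at the origin on the work surface. World frame = base frame: x ahead of the robot, y to its left, z up, the work surface at z = 0. Lengths are in m, angles in rad, forces in N, time in s.
With the tool pointing down it reaches from about 0.4 to 0.85 m from the base axis. Payload 10.4 kg.
Tool frame: the origin (TCP) lies between the finger pads; the fingertips stand 11 mm ahead of it and the grasp point (between the pads) lies 8 mm behind it; x points along the fingers, y is the direction in which the jaws open and shut, and the axes are right-handed (so a half turn about x gives the same grasp; the last joint's range is limited). The gripper opens to 87 mm and grips with 3 to 60 N. Pads are 19 mm wide; open, the fingers measure 117 mm over their backs; the gripper's body (75 mm by 190 mm) begins 51 mm behind the grasp point.
Start: joints at [-1.202, 0.332, -0.065, 1.46, 0.022, 1.35, -0.088], TCP at [0.239, 0.578, 0.234] pointing down, gripper open.
Joint ranges: [-2.6, 2.6], [-0.5, 2.12], [-1.47, 1.34], [0.16, 2.42], [-1.27, 4.41], [0.06, 2.06], [-2.6, 2.6]. Speed limits (rad/s): [2.22, 2.22, 2.79, 2.79, 3.14, 3.14, 3.14].

### API

Orientations are given as [roll, pitch, yaw] about the fixed x, y, z axes, in that order (R = Rz(yaw) Ry(pitch) Rx(roll)).
In Python, from rig import monitor, get_image, ctrl gives the robot as it stands. The module is installed in compiled form; this text tells all that it offers.
- The arm moves only by the tool servo_tool, never from a script. Its argument "deltas" is text: rows parted by semicolons, each of 6 numbers parted by spaces: the shift along the tool's x, y, z in mm, then the turn, a rotation vector about the tool's x, y, z in rad. A call has 1 to 10 rows; each row shifts and turns the pose as measured when the row begins, along the tool's axes as they then stand; what a row does not reach is not made up. A row lasts 1/8 s, in which the tool goes at most 62.5 mm and 10.7 degrees, less where a joint would pass 70% of its speed; a pose out of reach is approached as far as the arm can. A call is refused whole if a number of a shift passes 62.5 or a number of a turn 0.188, either way. A call with a gripper value outside its range is refused whole. "claw" is the finger opening in mm, from 0 to 87, set as the call begins (left out, the last holds). The fingers move at their own pace and stop on an object; "newtons" is the grip in N (left out, the last holds). Time passes only in rows, so rows that do not move let the fingers close. It gives the time, the measured TCP pose, the force and the opening at its end, in the units of the state.
- monitor.observe(): the state, without advancing time (a new reading comes with each control period).
- get_image(name): name is "side" or "top"; returns a dict with "pixels" (420x560x3 uint8, red, green, blue), "range_z" (420x560 float32, m along the optical axis (not along the pixel's ray), 0 where there is no reading), "fov_y" (degrees; the focal length in pixels is half the picture's height over the tangent of half this angle, whatever the lens; pixels are square), "cx", "cy" (the principal point, pixels), "D" ([k1, k2, p1, p2, k3] as OpenCV has them; the pictures are not rectified), "camera_from_world" (4x4, takes a point from world to camera coordinates). Camera axes: x right, y down, z forward; pixel columns grow to the right and rows downward; lengths in m; the calibration is good to about 2 mm. A picture is of the moment at which its call begins.
- ctrl.sign_off(): hands the job in, once; it reports no verdict.
The state is a dict: "clock": time; "q": joint angles; "joint_vel": joint speeds; "effort": joint torques, N m; "position": TCP position; "orientation": TCP orientation; "force": force on the tool from outside, world axes, zero at the start; "wrist_torque": the same for the moment, N m; "width": finger opening in m.
Only numpy, scipy, OpenCV 4.12 (cv2) and the standard library are available. Lean on these libraries where they do the work, as an engineer would, in place of code of your own. Each camera call takes 0.05 s, during which the arm holds its last target. There are 200 camera calls.

## Working session

There is one attempt and no reset: what is moved stays moved. The work goes in short steps, Python scripts to look and compute and a tool call to move; the robot and the scene stay as the last step left them, time stands still between calls to the robot, and variables do not carry over. Pictures are saved under pics/ and viewed, about 8 in all and at most 12, crops included, and the job is handed in when it is done.

Besides the shell and the picture viewer there is one more tool, called after "Request:" as name(argument=value, ...) on one line, values as JSON. servo_tool: Moves the arm, as the interface text tells. Its arguments: {"type":"object","properties":{"deltas":{"type":"string"},"claw":{"type":"number"},"newtons":{"type":"number"}},"required":["deltas"]}

```bash
mkdir -p pics
cat > h.py <<'E'
import numpy as np, cv2
from rig import monitor, get_image, ctrl
from scipy.spatial.transform import Rotation as R
def cam(n):
    im=get_image(n); f=210/np.tan(np.radians(im["fov_y"])/2)
    im["K"]=np.array([[f,0,im["cx"]],[0,f,im["cy"]],[0,0,1.]]); im["D"]=np.array(im["D"],float); return im
def save(im,name,box=None,s=1):
    p=im["pixels"][:,:,::-1]
    if box: p=p[box[1]:box[3],box[0]:box[2]]
    cv2.imwrite("pics/"+name,cv2.resize(p,None,fx=s,fy=s,interpolation=cv2.INTER_CUBIC))
def ray(im,uv):
    p=cv2.undistortPoints(np.array(uv,float).reshape(-1,1,2),im["K"],im["D"])[:,0]
    return np.c_[p,np.ones(len(p))]
def world(im,uv,z=None):
    "by plane height z, or by depth"
    T=np.linalg.inv(im["camera_from_world"]); d=ray(im,uv); c=T[:3,3]
    if z is not None:
        w=d@T[:3,:3].T; return c+w*((z-c[2])/w[:,2])[:,None]
    u=np.round(np.array(uv).reshape(-1,2)).astype(int); r=im["range_z"][u[:,1],u[:,0]]
    o=(d*r[:,None])@T[:3,:3].T+c; return o[r>0]
def proj(im,P):
    T=im["camera_from_world"]; r,_=cv2.Rodrigues(T[:3,:3])
    return cv2.projectPoints(np.array(P,float).reshape(-1,1,3),r,T[:3,3],im["K"],im["D"])[0][:,0]
E
python3 - <<'E'
from h import *
s=monitor.observe(); print({k:np.round(v,3) for k,v in s.items()})
for n in("top","side"):
    im=cam(n); save(im,n+"0.png",s=1.4); print(n,np.linalg.inv(im["camera_from_world"]).round(3),im["fov_y"],im["D"],(im["range_z"]>0).mean())
    np.savez(n+"0.npz",**im)
E
```

```text
{'clock': np.float64(0.0), 'q': array([-1.202,  0.333, -0.065,  1.461,  0.022,  1.35 , -0.089]), 'joint_vel': array([ 0.001,  0.001, -0.   ,  0.001,  0.001,  0.001,  0.002]), 'effort': array([-0.0000e+00, -6.2325e+01,  2.5000e-02, -3.8990e+01, -6.1000e-02,
        4.0000e-02,  0.0000e+00]), 'position': array([0.239, 0.577, 0.233]), 'orientation': array([-1.514,  1.569, -1.906]), 'force': array([ 0.425, -0.205, -0.494]), 'wrist_torque': array([ 0.009, -0.004,  0.013]), 'width': np.float64(0.087)}
top [[-0.021 -0.997  0.07   0.445]
 [-1.     0.02  -0.021  0.012]
 [ 0.02  -0.07  -0.997  1.459]
 [ 0.     0.     0.     1.   ]] 47.34515682897135 [0.0397221 0.        0.        0.        0.       ] 0.9957440476190477
side [[ 0.848 -0.335  0.41  -0.034]
 [-0.53  -0.547  0.648 -0.887]
 [ 0.007 -0.767 -0.642  1.025]
 [ 0.     0.     0.     1.   ]] 46.02883706365993 [0.01745854 0.         0.         0.         0.        ] 0.9926913265306122
```

View pics/top0.png

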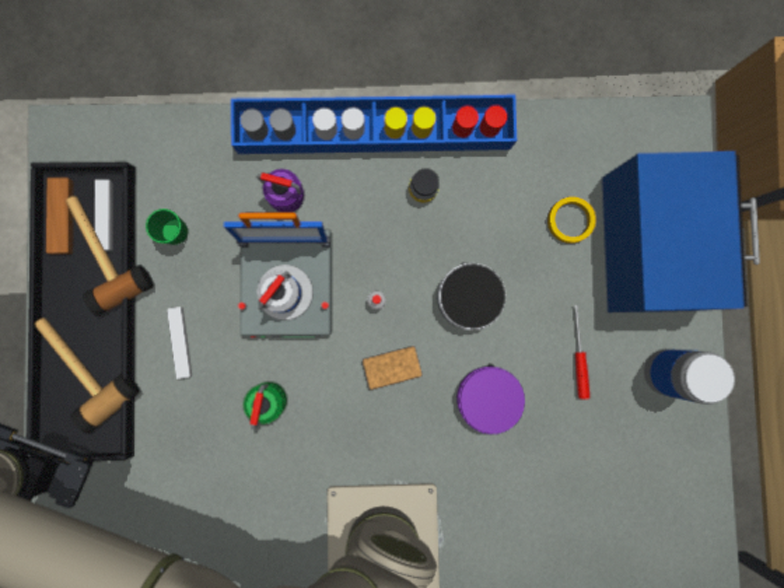

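View pics/side0.png

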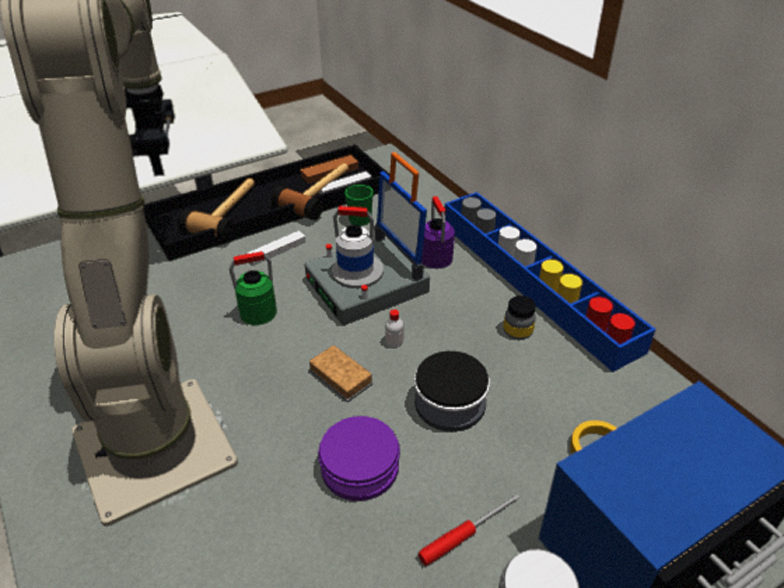

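Candidates (top0.png pixels): metal/blue canister on the scale (279,290). Look-alikes are green (264,404) and purple (283,188). Stands: black cushion (472,297) and purple look-alike (490,400). I choose the one on the scale and the black-cushioned stand, and will check with a close crop.

```bash
cat > m.py <<'E'
from h import *
import sys
def pts(im,mask,roi):
    m=np.zeros_like(mask); x0,y0,x1,y1=roi; m[y0:y1,x0:x1]=mask[y0:y1,x0:x1]
    v,u=np.nonzero(m); return np.c_[u,v]
def hsv(im): return cv2.cvtColor(im["pixels"],cv2.COLOR_RGB2HSV)
def red(h): return ((h[...,0]<6)|(h[...,0]>174))&(h[...,1]>150)&(h[...,2]>80)
def orange(h): return (h[...,0]>=8)&(h[...,0]<18)&(h[...,1]>180)&(h[...,2]>100)
E
python3 - <<'E'
from m import *
t=dict(np.load("top0.npz")); s=dict(np.load("side0.npz"))
def box(n,P): 
    print(n,len(P),"med",np.median(P,0).round(4),"lo",np.percentile(P,3,axis=0).round(4),"hi",np.percentile(P,97,axis=0).round(4))
for n,im,roi,roib in(("top",t,(180,190,215,225),(165,148,220,165)),("side",s,(235,143,270,156),(272,105,305,150))):
    h=hsv(im)
    uv=pts(im,red(h),roi); P=world(im,uv); box(n+" grip",P)
    (c,sz,a)=cv2.minAreaRect(uv.astype(np.float32)); print(c,sz,a)
    Pz=P[P[:,2]>np.median(P[:,2])-.012]; d=Pz[:,:2]-Pz[:,:2].mean(0); w,V=np.linalg.eigh(d.T@d); print("axis deg",np.degrees(np.arctan2(V[1,1],V[0,1])), "lin ctr", Pz.mean(0))
    print("plane ctr z=.212", world(im,[c],.212+.0))
    uv=pts(im,orange(h),roib); P=world(im,uv); box(n+" bar",P)
# stand plate: dark disc
h=hsv(t); uv=pts(t,(h[...,2]<60),(310,185,365,240)); P=world(t,uv); box("cushion top",P)
(c,r)=cv2.minEnclosingCircle(uv.astype(np.float32)); print(c,r,world(t,[c],np.median(P[:,2])))
h=hsv(s); uv=pts(s,(h[...,2]<60),(295,250,352,290)); P=world(s,uv); P=P[P[:,2]>.05]; box("cushion side",P)
# red stops & bottle cap, pan
h=hsv(t)
for n,roi in(("stopL",(168,212,178,225)),("stopR",(227,212,237,225)),("cap",(262,207,276,222))):
    uv=pts(t,red(h),roi); box(n,world(t,uv))
# canister cap/rim
G=world(t,[[u,v] for u in range(185,225) for v in range(190,228)]); 
for lo,hi in((.05,.066),(.12,.15),(.15,.18)):
    g=G[(G[:,2]>lo)&(G[:,2]<hi)]; box(f"z{lo}",g) if len(g) else 0
# blue frame edges
m=(h[...,0]>100)&(h[...,0]<125)&(h[...,1]>120); box("blue",world(t,pts(t,m,(155,150,240,180))))
save(s,"crop_s.png",(210,95,360,310),2.7); save(t,"crop_t.png",(160,140,250,250),5)
E
```

```text
top grip 113 med [0.5222 0.1979 0.2201] lo [0.5017 0.1796 0.2144] hi [0.545  0.2165 0.2243]
(194.0800018310547, 206.5600128173828) (5.199999809265137, 23.200000762939453) 36.86989974975586
axis deg 140.6074899347016 lin ctr [0.52332694 0.19789037 0.21987531]
plane ctr z=.212 [[0.52360007 0.19889962 0.212     ]]
top bar 167 med [0.6476 0.1928 0.2961] lo [0.6434 0.1468 0.2914] hi [0.6524 0.2381 0.3004]
side grip 70 med [0.5232 0.1954 0.2209] lo [0.5    0.1744 0.2167] hi [0.5454 0.2187 0.2237]
(251.96446228027344, 148.9974822998047) (20.162914276123047, 3.419858455657959) 4.085616588592529
axis deg 139.8374825273423 lin ctr [0.52205072 0.19514917 0.22087684]
plane ctr z=.212 [[0.52954346 0.2068962  0.212     ]]
side bar 67 med [0.645  0.1829 0.2968] lo [0.6409 0.1439 0.2923] hi [0.6489 0.2336 0.2999]
cushion top 1511 med [ 0.5102 -0.1938  0.078 ] lo [ 0.4561 -0.2485  0.0725] hi [ 0.5654 -0.1383  0.0835]
(337.29791259765625, 211.12718200683594) 22.152568817138672 [[ 0.5106115  -0.19364054  0.0779991 ]]
cushion side 1582 med [ 0.5058 -0.2011  0.0796] lo [ 0.4492 -0.257   0.0754] hi [ 0.5644 -0.1409  0.0833]
stopL 15 med [0.5004 0.2815 0.0798] lo [0.4952 0.2755 0.0616] hi [0.5049 0.2848 0.0837]
stopR 14 med [0.497  0.1119 0.0796] lo [0.494  0.1076 0.0616] hi [0.5026 0.1176 0.0826]
cap 24 med [0.5074 0.0055 0.0833] lo [ 0.5004 -0.0017  0.0801] hi [0.5147 0.0126 0.0881]
z0.05 621 med [0.5242 0.1643 0.0589] lo [0.4736 0.1361 0.0506] hi [0.581  0.2463 0.0646]
z0.12 182 med [0.5148 0.1795 0.1455] lo [0.486  0.159  0.1233] hi [0.562  0.2334 0.1496]
z0.15 346 med [0.5224 0.1916 0.1571] lo [0.4943 0.1675 0.1506] hi [0.5559 0.2263 0.1714]
blue 472 med [0.6392 0.1933 0.224 ] lo [0.6282 0.1067 0.0961] hi [0.6485 0.2796 0.2321]
```

View pics/crop_s.png

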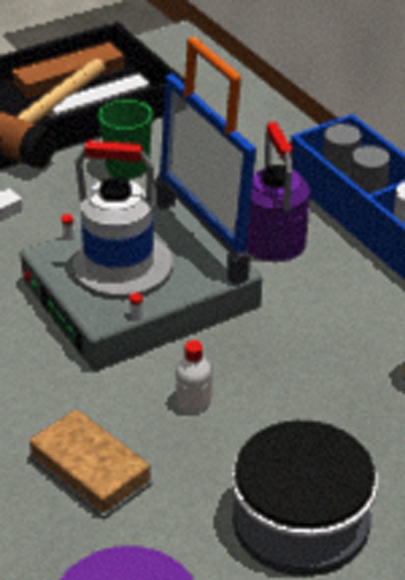

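The crop shows the metal/blue canister with its red grip on the scale at (115,150), purple and green copies elsewhere, the stand with black cushion at (305,475), and the cover upright with its orange bar at (212,60). Next: scale axes, hinge line, bar and the green copy's extent.

Run:
```python
from m import *
t=dict(np.load("top0.npz")); s=dict(np.load("side0.npz"))
st=monitor.observe(); Rm=R.from_euler("xyz",st["orientation"]).as_matrix(); print("tool axes(cols)\n",Rm.round(3))
for n,im,roi,rb in(("top",t,(155,150,240,180),(165,148,220,165)),("side",s,(265,115,310,190),(272,105,305,150))):
    h=hsv(im); m=(h[...,0]>100)&(h[...,0]<125)&(h[...,1]>120)
    P=world(im,pts(im,m,roi)); P=P[(P[:,2]>.09)&(P[:,0]>.6)&(P[:,0]<.7)]
    for y0,y1 in((.09,.12),(.12,.16),(.16,.22),(.22,.26),(.26,.3)):
        for z0,z1 in((.09,.13),(.13,.17),(.17,.21),(.21,.25)):
            q=P[(P[:,1]>y0)&(P[:,1]<y1)&(P[:,2]>z0)&(P[:,2]<z1)]
            if len(q)>8: print(n,y0,z0,len(q),np.median(q,0).round(4))
    P=world(im,pts(im,orange(h),rb)); P=P[P[:,2]>.283]; k=np.polyfit(P[:,1],P[:,0],1); print("bar yaw slope dx/dy",k, P[:,1].min(),P[:,1].max())
# scale base from top: points z .04-.055
uv=np.array([[u,v] for u in range(165,242) for v in range(160,245)]); P=world(t,uv); P=P[(P[:,2]>.042)&(P[:,2]<.056)&(P[:,1]<.32)]
print("base rect",cv2.minAreaRect((P[:,:2]*1000).astype(np.float32)))
uv=np.array([[u,v] for u in range(170,210) for v in range(265,310)]); P=world(t,uv); P=P[P[:,2]>.1]
for z in(.1,.14,.155): q=P[P[:,2]>z]; print("green z>",z,q.min(0).round(3),q.max(0).round(3))
h=hsv(t); print("grip green", np.median(world(t,pts(t,red(h),(170,270,205,310))),0))
```

```text
tool axes(cols)
 [[-0.     0.382  0.924]
 [-0.001  0.924 -0.382]
 [-1.    -0.001  0.   ]]
top 0.09 0.09 14 [0.6289 0.1115 0.1067]
top 0.09 0.13 10 [0.6311 0.1084 0.1508]
top 0.09 0.17 10 [0.6344 0.1086 0.1856]
top 0.09 0.21 34 [0.6401 0.1109 0.2276]
top 0.12 0.09 28 [0.6292 0.1398 0.0986]
top 0.12 0.21 52 [0.642  0.1338 0.2276]
top 0.16 0.09 43 [0.6305 0.1892 0.1012]
top 0.16 0.21 114 [0.643  0.1903 0.2275]
top 0.22 0.09 27 [0.6306 0.2394 0.1022]
top 0.22 0.21 48 [0.6429 0.2319 0.2273]
top 0.26 0.09 22 [0.6318 0.2735 0.0995]
top 0.26 0.13 9 [0.6343 0.2777 0.152 ]
top 0.26 0.17 11 [0.6378 0.2776 0.1888]
top 0.26 0.21 49 [0.6442 0.273  0.2269]
bar yaw slope dx/dy [0.01136994 0.64559444] 0.1443914358952579 0.2411391002132906
side 0.09 0.09 50 [0.6286 0.1052 0.1089]
side 0.09 0.13 51 [0.6323 0.103  0.1513]
side 0.09 0.17 49 [0.6352 0.104  0.1892]
side 0.09 0.21 35 [0.6375 0.1049 0.2239]
side 0.12 0.09 35 [0.6265 0.1371 0.1024]
side 0.12 0.21 33 [0.6378 0.131  0.2274]
side 0.16 0.09 50 [0.6276 0.1884 0.1005]
side 0.16 0.21 58 [0.6388 0.1885 0.2279]
side 0.22 0.09 33 [0.629  0.2423 0.1005]
side 0.22 0.21 26 [0.6389 0.2362 0.2277]
side 0.26 0.09 25 [0.6303 0.2733 0.1063]
side 0.26 0.13 21 [0.6333 0.2755 0.1488]
side 0.26 0.17 22 [0.6362 0.2757 0.1908]
side 0.26 0.21 31 [0.6393 0.2739 0.2256]
bar yaw slope dx/dy [0.01368631 0.64244138] 0.14012235066820755 0.23728388667346156
base rect ((550.0453491210938, 195.66815185546875), (192.41424560546875, 224.99778747558594), 89.51307678222656)
green z> 0.1 [0.257 0.209 0.1  ] [0.344 0.267 0.167]
green z> 0.14 [0.261 0.227 0.141] [0.343 0.252 0.167]
green z> 0.155 [0.268 0.227 0.155] [0.333 0.252 0.167]
grip green [0.29954568 0.23817254 0.15982639]
```

Request:
servo_tool(deltas="-40 0 0 0.15 0 0; -40 0 0 0.155 0 0; 0 -13 54 0 0 0; 0 -13 54 0 0 0; 0 -13 54 0 0 0; 0 -13 54 0 0 0; 0 -13 54 0 0 0; 0 -13 54 0 0 0; 0 -13 54 0 0 0; 0 0 0 0 0 0", claw=87, newtons=30)

```text
clock: 1.35
position: [0.4724, 0.2513, 0.3119]
orientation: [-1.366, 1.562, -2.073]
force: [-0.1, 0.1, 0.6]
width: 0.087
```

```bash
cat > goto.py <<'E'
from h import *
import sys
# target x y z, jaw yaw deg (tool y), tilt-free: tool x down
s=monitor.observe(); Rm=R.from_euler("xyz",s["orientation"]); p=s["position"]
x,y,z=map(float,sys.argv[1:4]); d=Rm.inv().apply(np.array([x,y,z])-p)*1e3
print("pos",p.round(4),"d tool mm",d.round(1),"F",s["force"].round(2),"w",round(float(s["width"]),4),"t",s["clock"])
if len(sys.argv)>4:
    a=np.radians(float(sys.argv[4])); yv=np.array([np.cos(a),np.sin(a),0]); xv=np.array([0,0,-1.]); 
    T=R.from_matrix(np.c_[xv,yv,np.cross(xv,yv)]); print("turn",(Rm.inv()*T).as_rotvec().round(3),"q",s["q"].round(2))
E
python3 goto.py .5225 .1965 .30 50
```

```text
pos [0.4724 0.2513 0.3119] d tool mm [12.1 -9.  73.7] F [-0.12  0.06  0.56] w 0.087 t 1.35
turn [-0.009  0.002  0.008] q [-0.8   0.1   0.25  1.58 -0.02  1.47  0.31]
```

Request:
servo_tool(deltas="5 -5 40 0 0 0.005; 5 -5 38 0 0 0; 0 0 0 0 0 0; 0 0 0 0 0 0")

```text
clock: 1.85
position: [0.5245, 0.1949, 0.3005]
orientation: [-1.708, 1.566, -2.411]
force: [-0.1, 0.2, 1.2]
width: 0.0869
```

```bash
python3 goto.py .5225 .1965 .204 50
python3 - <<'E'
from h import *
im=cam("side"); save(im,"side1.png",(180,60,340,200),4); print(proj(im,[[.5225,.1965,.212]]))
E
```

```text
pos [0.5245 0.1949 0.3005] d tool mm [96.5  0.4 -2.5] F [-0.13  0.24  1.16] w 0.0869 t 1.85
turn [-0.004 -0.001  0.005] q [-0.71  0.16  0.31  1.54 -0.05  1.45  0.47]
[[251.56543422 151.37355381]]
```

View pics/side1.png

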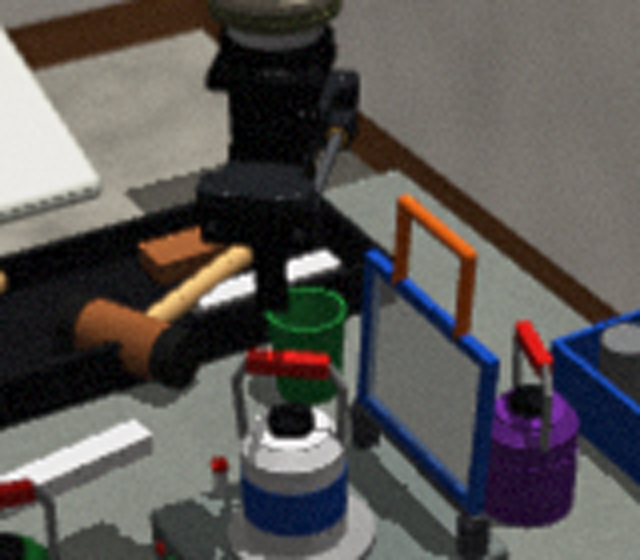

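The gripper hangs above the red grip (288,362), with the jaws across it and nothing in the way. I'm descending now.

Request:
servo_tool(deltas="30 0 -2 0 0 0; 30 0 0 0 0 0; 25 0 0 0 0 0; 10 0 0 0 0 0; 2 0 0 0 0 0; 0 0 0 0 0 0")

```text
clock: 2.65
position: [0.5202, 0.2029, 0.2033]
orientation: [-2.777, 1.57, 2.813]
force: [0.4, -0.7, 0.6]
width: 0.087
```

```bash
python3 goto.py .5225 .1965 .204 50
```

```text
pos [0.5202 0.2029 0.2033] d tool mm [-0.7 -3.5  5.8] F [ 0.35 -0.68  0.61] w 0.087 t 2.65
turn [ 0.005 -0.001  0.   ] q [-0.71  0.2   0.3   1.7  -0.06  1.25  0.48]
```

Request:
servo_tool(deltas="0 -3 6 0 0 0; 0 0 0 0 0 0")

```text
clock: 2.9
position: [0.5239, 0.1965, 0.2048]
orientation: [1.685, 1.569, 0.992]
force: [0.7, 0.8, -0.3]
width: 0.0872
```

Request:
servo_tool(deltas="0 0 0 0 0 0; 0 0 0 0 0 0; 0 0 0 0 0 0; 0 0 0 0 0 0; 0 0 0 0 0 0; 0 0 0 0 0 0", claw=0, newtons=35)

```text
clock: 3.65
position: [0.524, 0.1965, 0.2052]
orientation: [1.607, 1.569, 0.914]
force: [0.4, 0.0, 0.2]
width: 0.0348
```

```bash
python3 goto.py .5225 .1965 .29 50
```

```text
pos [0.524  0.1965 0.2052] d tool mm [-84.8  -0.8  -1.1] F [0.41 0.01 0.24] w 0.0348 t 3.65
turn [ 0.005 -0.    -0.002] q [-0.7   0.2   0.3   1.69 -0.06  1.25  0.49]
```

Request:
servo_tool(deltas="0 0 0 0 0 0; 0 0 0 0 0 0; 0 0 0 0 0 0; 0 0 0 0 0 0")

```text
clock: 4.15
position: [0.524, 0.1965, 0.2052]
orientation: [1.583, 1.569, 0.889]
force: [-0.3, -0.1, 0.2]
width: 0.0136
```

Request:
servo_tool(deltas="-5 0 0 0 0 0; -15 0 0 0 0 0; -20 0 0 0 0 0; -20 0 0 0 0 0; -20 0 0 0 0 0; -10 0 0 0 0 0; 0 0 0 0 0 0; 0 0 0 0 0 0")

```text
clock: 5.15
position: [0.5228, 0.1959, 0.2999]
orientation: [-2.935, 1.57, 2.655]
force: [-0.4, -0.4, -4.7]
width: 0.0133
```

```bash
python3 goto.py .5095 -.1955 .29 50
```

```text
pos [0.5228 0.1959 0.2999] d tool mm [   9.7 -309.5  239.9] F [-0.36 -0.37 -4.66] w 0.0133 t 5.15
turn [ 0.005 -0.001  0.   ] q [-0.71  0.15  0.31  1.55 -0.05  1.44  0.48]
```

Request:
servo_tool(deltas="0 -12 9 0 0 0; 0 -24 19 0 0 0; 0 -32 25 0 0 0; 0 -32 25 0 0 0; 0 -32 25 0 0 0; 0 -32 25 0 0 0; 0 -32 25 0 0 0; 0 -32 25 0 0 0; 0 -24 19 0 0 0; 0 -10 8 0 0 0")

```text
clock: 6.4
position: [0.5059, -0.1567, 0.295]
orientation: [-2.202, 1.561, -2.901]
force: [0.1, -0.5, -4.2]
width: 0.0138
```

```bash
python3 goto.py .5095 -.1955 .29 50
```

```text
pos [ 0.5059 -0.1567  0.295 ] d tool mm [  5.1 -27.4  27.7] F [ 0.08 -0.51 -4.22] w 0.0138 t 6.4
turn [-0.001 -0.006  0.008] q [-0.34  0.09  0.6   1.64 -0.05  1.44  1.13]
```

Request:
servo_tool(deltas="0 -16 16 0 -0.006 0.008; 5 -12 12 0 0 0; 10 0 0 0 0 0; 15 0 0 0 0 0; 15 0 0 0 0 0; 5 0 0 0 0 0; 0 0 0 0 0 0; 0 0 0 0 0 0")

```text
clock: 7.4
position: [0.5084, -0.1931, 0.24]
orientation: [2.937, 1.567, 2.241]
force: [0.9, -0.1, -4.0]
width: 0.0136
```

```bash
python3 goto.py .5095 -.1955 .226 50;  python3 - <<'E'
from h import *
im=cam("side"); save(im,"side2.png",(230,130,380,320),3); 
E
```

```text
pos [ 0.5084 -0.1931  0.24  ] d tool mm [13.9 -1.1  2.4] F [ 0.92 -0.13 -3.99] w 0.0136 t 7.4
turn [ 0.003 -0.004 -0.001] q [-0.28  0.16  0.63  1.7  -0.1   1.32  1.24]
```

View pics/side2.png

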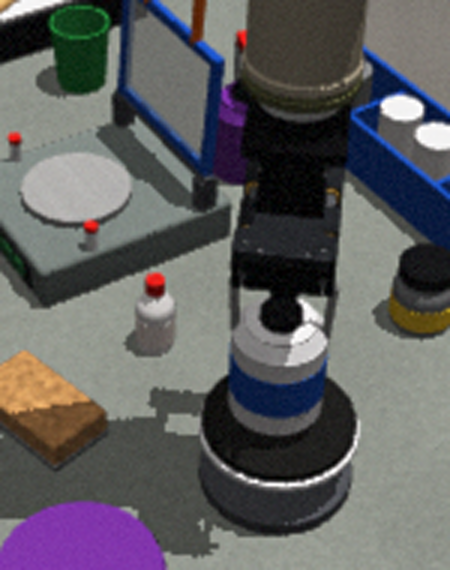

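The canister hangs upright and centred over the cushion at (280,430), a little above it. I'll lower it in small steps and watch the force.

Request:
servo_tool(deltas="4 -1 2 0 0 0; 4 0 0 0 0 0; 2 0 0 0 0 0; 0 0 0 0 0 0")

```text
clock: 7.95
position: [0.5096, -0.1956, 0.2299]
orientation: [2.709, 1.568, 2.014]
force: [0.2, 1.0, -4.3]
width: 0.0133
```

Request:
servo_tool(deltas="2 0 0 0 0 0; 0 0 0 0 0 0")

```text
clock: 8.2
position: [0.5097, -0.1956, 0.2278]
orientation: [2.678, 1.568, 1.983]
force: [-0.1, 0.5, -4.5]
width: 0.0135
```

Request:
servo_tool(deltas="2 0 0 0 0 0; 0 0 0 0 0 0")

```text
clock: 8.45
position: [0.5097, -0.1955, 0.2257]
orientation: [2.646, 1.568, 1.95]
force: [-0.3, 0.2, -4.4]
width: 0.0135
```

Request:
servo_tool(deltas="1.5 0 0 0 0 0; 0 0 0 0 0 0")

```text
clock: 8.7
position: [0.5097, -0.1955, 0.2241]
orientation: [2.627, 1.568, 1.932]
force: [0.1, -0.2, -4.4]
width: 0.014
```

Request:
servo_tool(deltas="1.5 0 0 0 0 0; 0 0 0 0 0 0")

```text
clock: 8.95
position: [0.5098, -0.1956, 0.2227]
orientation: [2.534, 1.568, 1.839]
force: [-0.5, 1.0, -3.0]
width: 0.0135
```

Request:
servo_tool(deltas="1 0 0 0 0 0; 0 0 0 0 0 0")

```text
clock: 9.2
position: [0.51, -0.1957, 0.2222]
orientation: [2.307, 1.568, 1.612]
force: [-1.9, 0.7, -0.5]
width: 0.0137
```

Request:
servo_tool(deltas="0.5 0 0 0 0 0; 0 0 0 0 0 0")

```text
clock: 9.45
position: [0.5101, -0.1957, 0.2219]
orientation: [2.181, 1.568, 1.485]
force: [-0.5, 0.9, -1.1]
width: 0.0133
```

Request:
servo_tool(deltas="0 0 0 0 0 0; 0 0 0 0 0 0; 0 0 0 0 0 0; 0 0 0 0 0 0; 0 0 0 0 0 0; 0 0 0 0 0 0; 0 0 0 0 0 0; 0 0 0 0 0 0", claw=60)

```text
clock: 10.45
position: [0.5107, -0.1959, 0.2225]
orientation: [1.573, 1.568, 0.878]
force: [-0.7, 0.1, -0.3]
width: 0.06
```

```bash
python3 goto.py .5095 -.1955 .31 50
```

```text
pos [ 0.5107 -0.1959  0.2225] d tool mm [-87.5  -0.2  -1.2] F [-0.75  0.12 -0.34] w 0.06 t 10.45
turn [ 0.003 -0.    -0.003] q [-0.27  0.18  0.63  1.72 -0.11  1.28  1.26]
```

Request:
servo_tool(deltas="-10 0 0 0 0 0; -30 0 0 0 0 0; -40 0 0 0 0 0; -40 0 0 0 0 0; -25 0 0 0 0 0; 0 0 0 0.17 0 0; 0 0 0 0.17 0 0; 0 0 0 0.17 0 0; 0 0 0 0.17 0 0; 0 0 0 0.17 0 0")

```text
clock: 11.7
position: [0.5099, -0.1972, 0.3797]
orientation: [1.753, 1.563, 0.18]
force: [0.1, 0.1, 0.1]
width: 0.0601
```

```bash
python3 goto.py .58 .14 .37 0
python3 - <<'E'
from h import *
im=cam("side"); save(im,"side3.png",(200,60,400,330),2.2)
im=cam("top"); P=world(im,[[u,v] for u in range(305,370) for v in range(180,240)]); q=P[(P[:,2]>.226)&(P[:,2]<.26)]; print(len(q), q.mean(0), np.median(q,0))
q=P[(P[:,2]>.16)&(P[:,2]<.2)]; print(len(q), np.median(q,0), q.min(0),q.max(0))
E
```

```text
pos [ 0.5099 -0.1972  0.3797] d tool mm [  10.7   69.4 -337.3] F [0.08 0.09 0.09] w 0.0601 t 11.7
turn [-0.002 -0.001 -0.008] q [-0.34  0.12  0.71  1.45 -0.08  1.59  0.36]
116 [ 0.50524179 -0.1878252   0.23512516] [ 0.50431034 -0.18743363  0.23537941]
393 [ 0.51407115 -0.18205638  0.17110302] [ 0.47382115 -0.22636418  0.16002463] [ 0.54783995 -0.15556033  0.19165139]
```

View pics/side3.png

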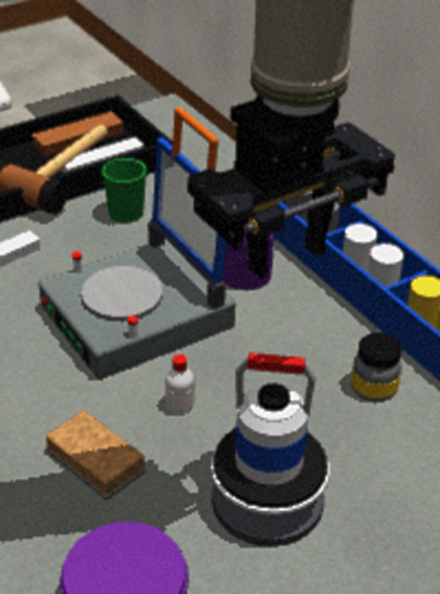

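The canister stands upright and centred on the black plate at (270,450), let go; bar upright at (195,130). I'm moving over the bar.

Request:
servo_tool(deltas="0 12 -30 0 0 0; 0 18 -50 0 0 0; 0 18 -50 0 0 0; 0 18 -50 0 0 0; 0 18 -50 0 0 0; 0 18 -50 0 0 0; 0 18 -50 0 0 0; 0 12 -30 0 0 0; 0 0 0 0 0 0")

```text
clock: 12.92
position: [0.6389, 0.1756, 0.3845]
orientation: [1.721, 1.56, 0.194]
force: [-0.1, -0.4, -0.2]
width: 0.0599
```

```bash
python3 goto.py .646 .176 .34 0
```

```text
pos [0.6389 0.1756 0.3845] d tool mm [44.6  6.7 -0. ] F [-0.09 -0.37 -0.16] w 0.0599 t 12.925
turn [ 0.043 -0.002 -0.011] q [-0.66  0.41  0.5   1.1  -0.19  1.66 -0.18]
```

Request:
servo_tool(deltas="20 7 0 0.04 0 -0.01; 35 0 0 0 0 0; 30 0 0 0 0 0; 13 0 0 0 0 0; 4 0 0 0 0 0; 0 0 0 0 0 0")

```text
clock: 13.68
position: [0.6471, 0.1692, 0.2777]
orientation: [-1.938, 1.57, 2.771]
force: [0.6, 0.2, -0.0]
width: 0.0599
```

```bash
python3 goto.py .6465 .176 .283 0;  python3 - <<'E'
from h import *
im=cam("side"); save(im,"side4.png",(230,80,340,200),5); print(proj(im,[[.648,.191,.29]]))
E
```

```text
pos [0.6471 0.1692 0.2777] d tool mm [-5.3 -0.7 -6.8] F [ 0.6   0.2  -0.03] w 0.0599 t 13.675
turn [-0.004 -0.     0.   ] q [-0.66  0.44  0.49  1.28 -0.2   1.47 -0.19]
[[289.00517713 117.53679421]]
```

View pics/side4.png

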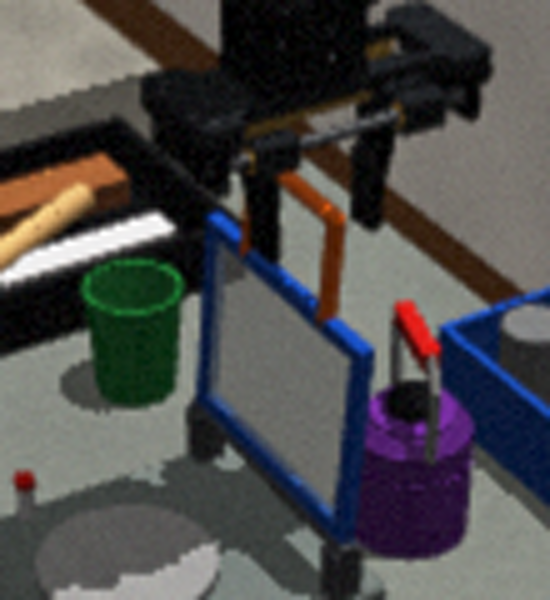

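The fingers straddle the orange bar (310,195) between its arms. I'll nudge to the grasp height and close.

Request:
servo_tool(deltas="-5 0 -5 0 0 0; 0 0 0 0 0 0")

```text
clock: 13.98
position: [0.6479, 0.1749, 0.2853]
orientation: [2.051, 1.568, 0.477]
force: [0.0, -0.4, 0.7]
width: 0.0598
```

Request:
servo_tool(deltas="0 0 0 0 0 0; 0 0 0 0 0 0; 0 0 0 0 0 0; 0 0 0 0 0 0; 0 0 0 0 0 0; 0 0 0 0 0 0; 0 0 0 0 0 0", claw=0, newtons=25)

```text
clock: 14.85
position: [0.648, 0.1749, 0.2856]
orientation: [2.018, 1.567, 0.444]
force: [-0.6, -1.2, 0.9]
width: 0.0112
```

```bash
cat > arc.py <<'E'
from h import *
import sys
# rows of tool moves along the arc; args: radius fit offsets, step rad, n
s=monitor.observe(); Rm=R.from_euler("xyz",s["orientation"]); p=s["position"]
g=np.array([p[0],p[2]])+[0,.008]; h=np.array([.632,.086]); v=g-h; a=np.arctan2(v[1],-v[0]); r=np.hypot(*v)
print("a",a.round(3),"r",r.round(4),"pos",p.round(4),"F",s["force"].round(1),"w",s["width"].round(4),"t",s["clock"])
st,n=float(sys.argv[1]),int(sys.argv[2]); q=g.copy()
for i in range(n):
    a2=a-st*(i+1); q2=h+.205*np.array([-np.cos(a2),np.sin(a2)]); d=q2-q; q=q2
    print(np.round(a2,3),(Rm.inv().apply([d[0],0,d[1]])*1e3).round(1))
T=R.from_matrix(np.array([[0,1,0],[0,0,-1],[-1,0,0.]])); print("turn",(Rm.inv()*T).as_rotvec().round(3))
E
python3 arc.py .08 8
```

```text
Traceback (most recent call last):
  File "arc.py", line 6, in <module>
    print("a",a.round(3),"r",r.round(4),"pos",p.round(4),"F",s["force"].round(1),"w",s["width"].round(4),"t",s["clock"])
                                                                                     ^^^^^^^^^^^^^^^^
AttributeError: 'float' object has no attribute 'round'
```

```bash
sed -i 's/s\["width"\].round(4)/s["width"]/' arc.py; python3 arc.py .08 8
```

```text
a 1.648 r 0.2083 pos [0.648  0.1749 0.2856] F [-0.6 -1.2  0.9] w 0.01124962940340931 t 14.85
1.568 [  2.6 -16.6   0.1]
1.488 [  0.7 -16.4   0.1]
1.408 [  2.  -16.3   0.1]
1.328 [  3.3 -16.1   0.1]
1.248 [  4.5 -15.8   0.1]
1.168 [  5.8 -15.3   0.1]
1.088 [  7.  -14.8   0.1]
1.008 [  8.1 -14.2   0.1]
turn [-0.003 -0.002 -0.003]
```

Request:
servo_tool(deltas="-0.5 -16 0 0 0 0; 0.7 -16 0 0 0 0; 2 -16 0 0 0 0; 3.3 -16 0 0 0 0; 4.5 -15.8 0 0 0 0; 0 0 0 0 0 0")

```text
clock: 15.6
position: [0.5691, 0.1764, 0.2777]
orientation: [1.966, 1.557, 0.392]
force: [0.7, -0.1, -2.6]
width: 0.011
```

```bash
python3 arc.py .08 6
```

```text
a 1.266 r 0.2094 pos [0.5691 0.1764 0.2777] F [ 0.7 -0.1 -2.6] w 0.011020876447633018 t 15.6
1.186 [  9.5 -14.2   0.1]
1.106 [  6.6 -15.    0.1]
1.026 [  7.7 -14.4   0.1]
0.946 [  8.9 -13.8   0.1]
0.866 [ 10.  -13.    0.1]
0.786 [ 11.  -12.2   0.1]
turn [-0.003 -0.005 -0.013]
```

Request:
servo_tool(deltas="6.5 -15.3 0 0 0 -0.01; 7 -15 0 0 0 0; 8 -14.4 0 0 0 0; 9 -13.8 0 0 0 0; 10 -13 0 0 0 0; 11 -12.2 0 0 0 0; 0 0 0 0 0 0")

```text
clock: 16.48
position: [0.4897, 0.1778, 0.2288]
orientation: [2.285, 1.556, 0.709]
force: [-0.8, -0.3, -0.8]
width: 0.0111
```

```bash
python3 arc.py .07 6
```

```text
a 0.814 r 0.2073 pos [0.4897 0.1778 0.2288] F [-0.8 -0.3 -0.8] w 0.011104478318401983 t 16.475
0.744 [11.8 -8.6  0.2]
0.674 [10.8 -9.5  0.1]
0.604 [11.4 -8.7  0.2]
0.534 [12.  -7.9  0.2]
0.464 [12.5 -7.   0.2]
0.394 [13.  -6.1  0.2]
turn [-0.005 -0.009 -0.011]
```

Request:
servo_tool(deltas="10.5 -9.8 1 0 -0.005 -0.01; 10.8 -9.5 1 0 0 0; 11.4 -8.7 0 0 0 0; 12 -7.9 0 0 0 0; 12.5 -7 0 0 0 0; 0 0 0 0 0 0")

```text
clock: 17.23
position: [0.4475, 0.1784, 0.1704]
orientation: [2.658, 1.562, 1.082]
force: [0.2, 3.2, -0.8]
width: 0.0111
```

```bash
python3 arc.py .05 9
```

```text
a 0.464 r 0.2064 pos [0.4475 0.1784 0.1704] F [ 0.2  3.2 -0.8] w 0.011090848617904409 t 17.225
0.414 [ 9.9 -3.2  0.1]
0.364 [ 9.5 -3.9  0.1]
0.314 [ 9.6 -3.5  0.1]
0.264 [ 9.8 -3.   0.1]
0.214 [ 9.9 -2.5  0.1]
0.164 [10.1 -2.   0.1]
0.114 [10.1 -1.5  0.1]
0.064 [10.2 -1.   0.1]
0.014 [10.2 -0.4  0.1]
turn [-0.005 -0.008 -0.004]
```

Request:
servo_tool(deltas="8 -3.6 0 0 0 0; 8 -3.4 0 0 0 0; 8 -3.1 0 0 0 0; 8 -2.7 0 0 0 0; 8 -2.3 0 0 0 0; 8 -2 0 0 0 0; 8 -1.6 0 0 0 0; 0 0 0 0 0 0")

```text
clock: 18.23
position: [0.4287, 0.1787, 0.1107]
orientation: [2.53, 1.561, 0.953]
force: [0.1, 2.7, -0.4]
width: 0.0112
```

```bash
python3 arc.py .03 5
python3 - <<'E'
from h import *
im=cam("side"); save(im,"side5.png",(180,60,320,230),3.4)
E
```

```text
a 0.159 r 0.2059 pos [0.4287 0.1787 0.1107] F [ 0.1  2.7 -0.4] w 0.011172564326441143 t 18.225
0.129 [6.2 0.  0. ]
0.099 [ 6.1 -0.7  0.1]
0.069 [ 6.1 -0.6  0.1]
0.039 [ 6.1 -0.4  0. ]
0.009 [ 6.1 -0.2  0. ]
turn [-0.005 -0.008 -0.006]
```

View pics/side5.png

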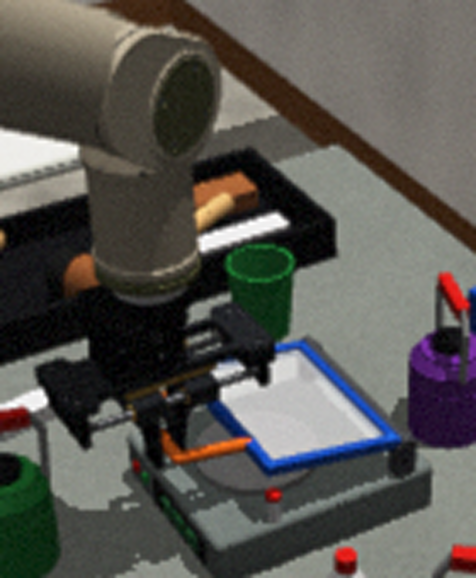

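The cover is nearly down, still held. The gripper corner stays clear of the green look-alike's handle (20,420), so I continue slowly until the stops push back.

Request:
servo_tool(deltas="5 -0.7 0 0 0 0; 5 -0.6 0 0 0 0; 5 -0.5 0 0 0 0; 5 -0.4 0 0 0 0; 4 -0.2 0 0 0 0; 0 0 0 0 0 0")

```text
clock: 19.02
position: [0.4262, 0.1787, 0.0854]
orientation: [2.558, 1.562, 0.982]
force: [0.1, 1.0, -0.3]
width: 0.0109
```

Request:
servo_tool(deltas="3 0 0 0 0 0; 0 0 0 0 0 0")

```text
clock: 19.27
position: [0.4261, 0.1787, 0.0822]
orientation: [2.582, 1.562, 1.005]
force: [-0.2, 2.0, -0.9]
width: 0.0112
```

Request:
servo_tool(deltas="2 0 0 0 0 0; 0 0 0 0 0 0")

```text
clock: 19.52
position: [0.426, 0.1787, 0.0801]
orientation: [2.591, 1.562, 1.015]
force: [-1.8, 1.3, 0.1]
width: 0.0111
```

Request:
servo_tool(deltas="1.5 0 0 0 0 0; 0 0 0 0 0 0")

```text
clock: 19.77
position: [0.426, 0.1787, 0.0785]
orientation: [2.597, 1.562, 1.02]
force: [-0.2, 1.6, -0.7]
width: 0.0108
```

Request:
servo_tool(deltas="1.5 0 0 0 0 0; 0 0 0 0 0 0")

```text
clock: 20.02
position: [0.426, 0.1787, 0.0769]
orientation: [2.6, 1.562, 1.024]
force: [-0.8, 2.5, -1.4]
width: 0.0108
```

Request:
servo_tool(deltas="1.5 0 0 0 0 0; 0 0 0 0 0 0")

```text
clock: 20.27
position: [0.426, 0.1788, 0.0763]
orientation: [2.676, 1.562, 1.1]
force: [-2.6, 0.2, 3.0]
width: 0.011
```

Request:
servo_tool(deltas="1.5 0 0 0 0 0; 0 0 0 0 0 0")

```text
clock: 20.52
position: [0.426, 0.1788, 0.0762]
orientation: [2.795, 1.562, 1.218]
force: [-2.1, 1.1, 2.2]
width: 0.0109
```

```bash
cat > cov.py <<'E'
from m import *
for n,roi in(("side",(225,140,305,205)),("top",(155,150,245,250))):
    im=cam(n); h=hsv(im); m=(h[...,0]>100)&(h[...,0]<125)&(h[...,1]>120); P=world(im,pts(im,m,roi)); P=P[(P[:,2]>.06)&(P[:,2]<.15)]
    for x0 in(.47,.50,.53,.56,.59): q=P[(P[:,0]>x0)&(P[:,0]<x0+.03)]; print(n,x0,len(q),np.median(q,0).round(4) if len(q) else 0)
    P=world(im,pts(im,orange(h),(170,165,240,270))); P=P[(P[:,2]<.15)&(P[:,0]<.47)]; print("bar top",len(P),np.median(P,0))
E
python3 cov.py
```

```text
side 0.47 83 [0.4922 0.1391 0.0921]
side 0.5 38 [0.5137 0.1051 0.0917]
side 0.53 41 [0.5453 0.1057 0.0905]
side 0.56 45 [0.5777 0.1059 0.092 ]
side 0.59 105 [0.616  0.1422 0.0927]
bar top 50 [0.42740999 0.14966286 0.09200883]
top 0.47 102 [0.4944 0.2059 0.0915]
top 0.5 76 [0.5144 0.1154 0.0909]
top 0.53 88 [0.5453 0.1958 0.0908]
top 0.56 80 [0.5755 0.195  0.0913]
top 0.59 139 [0.6168 0.1738 0.0925]
bar top 9 [0.43194423 0.14985927 0.09192578]
```

The cover is level (frame top 0.091–0.092 everywhere) and the stops push back with 3 N. I'll release and back off upward.

Request:
servo_tool(deltas="0 0 0 0 0 0; 0 0 0 0 0 0; 0 0 0 0 0 0; 0 0 0 0 0 0; 0 0 0 0 0 0", claw=35)

```text
clock: 21.25
position: [0.4262, 0.1778, 0.0757]
orientation: [2.718, 1.563, 1.141]
force: [0.7, -0.3, -0.3]
width: 0.0348
```

Request:
servo_tool(deltas="-8 0 0 0 0 0; -20 0 0 0 0 0; -35 0 0 0 0 0; -40 0 0 0 0 0; -40 0 0 0 0 0; -40 0 0 0 0 0; -20 0 0 0 0 0; 0 0 0 0 0 0; 0 0 0 0 0 0")

```text
clock: 22.38
position: [0.425, 0.1752, 0.2884]
orientation: [2.59, 1.562, 1.011]
force: [0.5, 0.4, -0.3]
width: 0.035
```

```bash
python3 cov.py; python3 goto.py .426 .179 .28
python3 - <<'E'
from h import *
im=cam("side"); save(im,"side6.png",s=1.4)
im=cam("top"); P=world(im,[[u,v] for u in range(305,370) for v in range(180,240)]); q=P[(P[:,2]>.226)&(P[:,2]<.26)]; print("grip",np.median(q,0))
E
```

```text
side 0.47 140 [0.4925 0.1826 0.0918]
side 0.5 61 [0.5134 0.108  0.0913]
side 0.53 59 [0.5449 0.108  0.0913]
side 0.56 56 [0.5752 0.1072 0.0914]
side 0.59 106 [0.6152 0.1541 0.0925]
bar top 123 [0.42704174 0.19053042 0.09267572]
top 0.47 101 [0.4949 0.1606 0.0913]
top 0.5 74 [0.5164 0.1154 0.0908]
top 0.53 88 [0.5454 0.1955 0.0909]
top 0.56 80 [0.5752 0.1952 0.0917]
top 0.59 135 [0.6164 0.1762 0.0916]
bar top 81 [0.43773924 0.15326802 0.09082491]
pos [0.4249 0.1751 0.2882] d tool mm [ 8.2  1.  -3.8] F [ 0.15 -0.17 -0.4 ] w 0.0347 t 22.475
grip [ 0.51046651 -0.19292353  0.23632183]
```

View pics/side6.png

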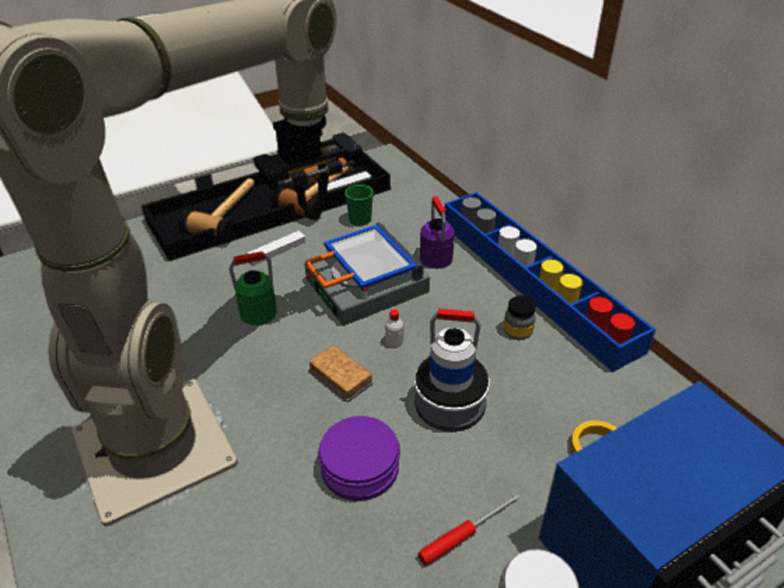

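The canister is upright on the plate at (452,360), the cover is down level at (370,260), everything else is in its place and the arm is clear. I'm handing in.

```bash
python3 -c "
from rig import ctrl; print(ctrl.sign_off())"
```

```text
the job is handed in; nothing more can be done
None
```

I moved the canister by its red handle onto the stand and lowered the scale's cover onto its stops. The job is handed in at about 22.5 s on the robot's clock; sign-off gave no verdict.

- **Canister:** I felt for the plate in 1–2 mm steps. The wrist still carried about 0.5–1 N of the 4.5 N weight when I let go, with the cover still upright. The last picture shows it upright, with its grip about 3 mm from the stand's estimated axis.
- **Cover:** I held the bar all the way down until the stops pushed back with about 3 N, then let go. Afterwards the frame read level, with its top 0.091–0.0925 m above the bench along its length, in both cameras. That matches the cover being fully down.
- **Everything else:** In the last picture the other things appear where they were at the start; I checked this by eye only. The arm is raised and clear, with wrist force around 0.5 N.

No check failed. The cover's start angle measured about 1.65 rad rather than the stated 1.5, which made no difference. Between cameras and passes, readings differed by a few millimetres, except two that were about 10 mm off: an early canister-grip reading (about 10 mm from the last one) and the final top-view reading of the bar.

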